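Clear the photometer and hold the sample cell in its light path

ROBOT

A 6-joint arm with a two-finger parallel gripper is mounted at the origin on the work surface. World frame = base frame: x ahead of the robot, y to its left, z up, the work surface at z = 0. Lengths are in m, angles in rad, forces in N, time in s.
With the tool pointing down it reaches from about 0.35 to 0.85 m from the base axis. Payload 8.1 kg.
Tool frame: the origin (TCP) lies at the very end of the fingers, on their centre line; the grasp point (between the pads) lies 19 mm behind it (arm.grip_depth is the distance from the TCP to the grasp point, in m); z points along the fingers, y is the line along which they close (so a half turn about z gives the same grasp; the last joint's range is limited). The gripper opens to 93 mm and grips with 3 to 60 N. Pads are 15 mm wide; open, the fingers measure 128 mm over their backs; the gripper's body (75 mm by 188 mm) begins 65 mm behind the grasp point.
Start: joints at [1.094, 0.13, 1.488, -0, 1.523, -0.085], TCP at [0.229, 0.555, 0.219] pointing down, gripper open.
Joint ranges: [-2.96, 2.96], [-0.89, 2.26], [0.02, 2.5], [-1.34, 4.48], [0, 2.73], [-2.66, 2.66]. Speed limits (rad/s): [2.39, 2.39, 2.79, 3.14, 3.14, 3.14].

INTERFACE

Orientations are given as a unit quaternion [x, y, z, w].
In Python, from bench import arm, capture, look_for, silhouettes gives the robot as it stands. The module is installed in compiled form; this text tells all that it offers.
- The arm moves only by the tool jog_arm, never from a script. Its argument "commands" is one flat list of numbers, 7 for each row, row after row: the shift along the world's x, y, z each as a share of 250 mm, from -1 to 1, then the turn, a rotation vector about the world's x, y, z each as a share of 2 pi rad, from -1 to 1, then the gripper command: -1 is fully open, 1 is shut, values between are in proportion. In form: [tx, ty, tz, wx, wy, wz, hand, tx, ty, tz, wx, wy, wz, hand, ...]. A call has 1 to 12 rows; each row is the pose to reach, as a shift and turn from the pose commanded when the call began, turning the shorter way round; what a row does not reach only later rows make up. A row lasts 1/12 s, in which the tool goes at most 41.7 mm and 7.16 degrees, less where a joint would pass 70% of its speed; a pose out of reach is approached as far as the arm can. A call with a number of a shift or a turn outside -1 to 1 is refused whole. A call with a gripper value outside its range is refused whole. The fingers move at their own pace and stop on an object; "grip_force" is the grip in N (left out, the last holds). Time passes only in rows, so rows that repeat a pose let the fingers close. It gives the time, the measured TCP pose, the force, the opening and the grip force at its end, in the units of the state.
- arm.sense(): the state, without advancing time (a new reading comes with each control period).
- capture(name): name is "side" or "top"; returns a dict with "image" (480x640x3 uint8, red, green, blue), "intrinsics" (3x3 intrinsics, pixels), "R" (3x3) and "t" (3): a world point X has camera coordinates R X + t. Camera axes: x right, y down, z forward; pixel columns grow to the right and rows downward; lengths in m; the calibration is good to about 2 mm. A picture is of the moment at which its call begins. There is no depth.
- arm.job_done(): hands the job in; it is judged then, once.
Trained networks look in a picture, given as the dict that the camera call returned (one of the last four; its "shot" number tells which), for a name from the list of things; names that differ only in an ending like _2 or _b are one class to them, and where a whole thing is asked for, a point or a joint stands for the part that bears it (a point fixed in the world has none). Each returns a list of dicts, best first, with "p" (0 to 1); they miss things now and then, are a little off and sometimes report something else, mostly with a low value. They report only what shows in the picture. A call takes as long as a camera call.
- look_for(picture, name): "centre" ([row, column] in pixels, amid what is visible of it).
- silhouettes(picture, name): "mask" (480x640 bool, what is visible of it) and "centre" ([row, column] in pixels, amid what is visible of it).
The state is a dict: "t": time; "joints": joint angles; "joint_vel": joint speeds; "joint_torque": joint torques, N m; "tool_pos": TCP position; "orientation": TCP orientation; "contact_force": force on the tool from outside, world axes, zero at the start; "torque": the same for the moment, N m; "grip_width": opening from 0.0 (shut) to 1.0 (fully open); "gripper_force": force on a finger pad.
Only numpy, scipy, OpenCV 4.12 (cv2) and the standard library are available. Lean on these libraries where they do the work, as an engineer would, in place of code of your own. Each camera call takes 0.05 s, during which the arm holds its last target. There are 200 camera calls.

TASK

The photometer has just been zeroed: take the dark zero block out of its light gap and pack it upright into the free, red-floored bay of the yellow kit box, beside the two pieces already standing there. Then pick up the glass sample cell by its two white frosted faces only, never touching the clear faces or the stopper with the fingers, and hold it in the light path: upright, centred on the beam midway between lamp and sensor, with its clear faces square to the beam, touching no part of the photometer. Finish while still holding it steady there, and leave the flowmeter, the laryngoscope and the wash bottle alone.

Things in the scene. Friction and masses are not known exactly. Their poses are not given: they have to be found in the camera images.
- photometer: Open photometer fixed to the bench. White base plate 120 (x) x 240 (y) x 15 mm; on it two towers 70 (x) x 60 (y) mm, tops at 115 mm: grey lamp tower at +y (amber lens), blue sensor tower at -y (black lens). Light gap between them 100 mm (92 between the lenses), open at +x, -x and above. Black lines on tower tops and base run along the beam. Origin: centre of its underside, z up
- beam (a point): Middle of the light path, 80 mm above the photometer's underside (65 mm above its base plate), midway between the towers; axes as the photometer's: the beam runs along y
- zero_block: Loose dark block 40 x 40 x 80 mm tall, red square on top, about 0.2 kg, standing on the photometer's base plate (15 mm up) in the light gap, its sides roughly along the photometer's axes. Origin: centre of its underside, z up. Towers stand some 25 to 30 mm from its +y and -y sides, so the fingers fit best at its +x and -x sides; any side may be gripped
- kit_box: Yellow open box fixed to the bench, outside 57 (its x) x 146 (its y) x 32 mm tall, walls and floor 5 mm. Three bays without dividers lie in a row along its y, centres at y = -44, 0 and +44 mm. Origin: centre of its underside, z up
- bay: The free bay: a red 42 mm square sheet, 0.6 mm thick, look only, on the box floor (5 mm above the box's underside) in whichever bay is free; the block, its sides along the box's, has about 3 to 5 mm to spare on each side there. Origin: centre of the square on the box floor, axes as the box's
- jar: Loose round amber jar with white lid, diameter 40, 41 mm tall, about 0.12 kg, standing in a bay of the kit box; it stays there. Origin: centre of its underside
- check_cube: Loose green block 38 x 38 x 36 mm tall with a 3 mm steel disc on top, about 0.15 kg, standing in a bay of the kit box; it stays there. Origin: centre of its underside
- cell: Loose square glass cell, 24 x 24 x 70 mm tall, small round blue stopper (diameter 12, 5 mm high) on top between two white strips that run along the frosted sides, about 0.07 kg, standing on a thin black mat (look only). Faces at its +x and -x are white, frosted: grip there (24 mm apart, 24 wide x 70 tall). Faces at +y and -y are clear: do not touch. Origin: centre of its underside, z up
- cell_mid (a point): Centre of the sample cell, 35 mm above its underside; axes as the cell's
- flowmeter: Oxygen flowmeter lying on the bench, clear tube, steel body and two yellow knobs, about 175 x 70 x 32 mm: a bystander; leave it where it is
- scope_handle: Laryngoscope lying on the bench, grey and green handle with a curved steel blade, about 165 x 105 x 31 mm: a bystander; leave it where it is
- wash_bottle: White bottle with blue cap, diameter 52, 110 mm tall, standing: a bystander; leave it where it is

How it is judged:
On the way:
1. the zero block stands packed in the free bay of the kit box and has been let go (horizontal distance between zero_block and bay below 0.012 m and z of zero_block in the frame of kit_box below 0.009 m and angle between zero_block's own z axis and vertical below 0.06 rad and contact force between the fingers and zero_block below 0.1 N and linear speed of zero_block below 0.02 m/s and z of each of jar, check_cube in the frame of kit_box below 0.011 m and angle between each of jar, check_cube's own z axis and vertical below 0.12 rad and horizontal distance between each of jar, check_cube and kit_box below 0.06 m), for 0.2 s.
At the end, for the whole second after the job is handed in: Block let go, upright (3 deg) on the box floor within 12 mm of the free bay's centre; jar and green block stand in the box. Cell held still by both frosted faces, off the photometer, centre within 7 mm sideways, 12 mm in height, 20 mm along the beam of site beam, upright (7 deg), square (8 deg) (all of step 1 and x of cell_mid in the frame of beam between -0.007 and 0.007 m and y of cell_mid in the frame of beam between -0.02 and 0.02 m and z of cell_mid in the frame of beam between -0.012 and 0.012 m and angle between the y axis of cell and the y axis of photometer, either way round below 0.14 rad and angle between cell's own z axis and vertical below 0.12 rad and contact force between the fingers and cell_c0 above 1 N and contact force between the fingers and cell_c1 above 1 N and contact force between cell and photometer below 0.1 N and linear speed of cell below 0.02 m/s); the arm keeps its last pose, push and grip.
It fails at once if the fingers touch a clear face or the stopper of the sample cell (contact force between the fingers and cell_c2 above 0.5 N or contact force between the fingers and cell_c3 above 0.5 N or contact force between the fingers and cell_c4 above 0.5 N).
It fails at once if a bystander is shifted by more than 25 mm (distance of any of flowmeter, scope_handle, wash_bottle from where it was at the start of the episode above 0.025 m).
It also fails if it takes over 72 s, if anything falls off the work surface, if the arm or the gripper's body presses on something with over 40 N, if the wrist force passes 120 N, or if a joint passes its speed limit or range.

## Working session

There is one attempt and no reset: what is moved stays moved. The work goes in short steps, Python scripts to look and compute and a tool call to move; the robot and the scene stay as the last step left them, time stands still between calls to the robot, and variables do not carry over. Pictures are saved under pics/ and viewed, at most 10 in all, crops included, and the job is handed in when it is done.

Besides the shell and the picture viewer there is one more tool, called after ">>>" as a command line: name --argument value ..., lists and objects as JSON in quotes. jog_arm: Moves the arm, as the interface text tells. Its arguments: {"type":"object","properties":{"commands":{"type":"array","items":{"type":"number","minimum":-1,"maximum":1}},"grip_force":{"type":"number"}},"required":["commands"]}

```bash
mkdir -p pics; cat > h.py <<'E'
import numpy as np, cv2
from bench import arm, capture, look_for, silhouettes
def save(p,n): cv2.imwrite('pics/'+n+'.png',cv2.cvtColor(p['image'],cv2.COLOR_RGB2BGR))
def ray(p,rc):
    K,R,t=map(np.array,(p['intrinsics'],p['R'],p['t']))
    d=R.T@np.linalg.solve(K,[rc[1],rc[0],1.]); return -R.T@t,d
def onz(p,rc,z):
    o,d=ray(p,rc); return o+d*(z-o[2])/d[2]
def proj(p,X):
    c=np.array(p['R'])@np.array(X)+np.array(p['t']); u=np.array(p['intrinsics'])@c; return u[1]/u[2],u[0]/u[2]
E
python3 - <<'E'
from h import *
for n in('top','side'):
    p=capture(n);save(p,n+'0');print(n,'cam',ray(p,(240,320)))
    for o in('photometer','zero_block','kit_box','bay','jar','check_cube','cell','flowmeter','scope_handle','wash_bottle'):
        r=look_for(p,o)[:2]
        print(o,[(np.round(x['centre']),round(x['p'],2)) for x in r],[onz(p,x['centre'],0).round(3) for x in r[:1]])
print(arm.sense())
E
```

```text
top cam (array([0.38578796, 0.01077373, 1.03861566]), array([ 0.16673425, -0.01237042, -0.98597262]))
photometer [(array([214., 310.]), 0.6)] [array([0.612, 0.016, 0.   ])]
zero_block [(array([214., 321.]), 0.92)] [array([ 0.612, -0.005,  0.   ])]
kit_box [(array([304., 478.]), 0.76)] [array([ 0.442, -0.294,  0.   ])]
bay [] []
jar [(array([293., 501.]), 0.87)] [array([ 0.463, -0.339,  0.   ])]
check_cube [(array([292., 475.]), 0.76), (array([212., 320.]), 0.69)] [array([ 0.465, -0.289,  0.   ])]
cell [(array([263., 137.]), 0.86), (array([293., 476.]), 0.43)] [array([0.516, 0.337, 0.   ])]
flowmeter [(array([179., 167.]), 0.69), (array([262., 139.]), 0.55)] [array([0.678, 0.29 , 0.   ])]
scope_handle [(array([310., 337.]), 0.68)] [array([ 0.431, -0.033,  0.   ])]
wash_bottle [(array([170., 466.]), 0.84)] [array([ 0.699, -0.284,  0.   ])]
side cam (array([ 0.26008829, -0.70659343,  0.71976696]), array([ 0.29009215,  0.71146776, -0.64013951]))
photometer [(array([258., 344.]), 0.71)] [array([0.616, 0.017, 0.   ])]
zero_block [(array([235., 341.]), 0.56)] [array([0.642, 0.095, 0.   ])]

[... 607 characters left out ...]
.1, 'joints': array([ 1.09361596e+00,  1.30371712e-01,  1.48821555e+00,  8.93424692e-06,
        1.52297768e+00, -8.54001731e-02]), 'joint_vel': array([ 0.00128322, -0.00048641, -0.00054846,  0.00072273,  0.00064685,
        0.00095584]), 'joint_torque': array([-1.11687725e-03, -5.59778917e+01, -4.92060435e+01,  7.67645915e-02,
        2.27154762e-02, -1.52690541e-05]), 'tool_pos': array([0.22908088, 0.55455591, 0.21864358]), 'orientation': array([ 1.94639896e-01,  9.80874768e-01,  1.45517117e-05, -4.39816907e-07]), 'contact_force': array([-0.26210584, -0.32428136,  0.43788621]), 'torque': array([ 0.04191194, -0.00029705,  0.01849468]), 'gripper_force': 0.0, 'grip_width': 1.0000824082308184}
```

View pics/top0.png

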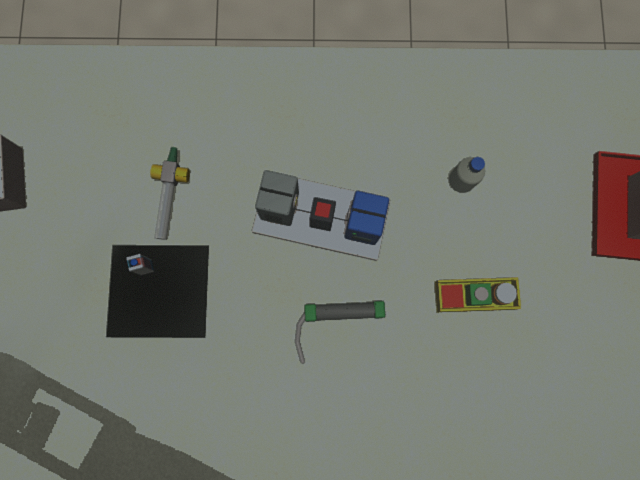

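View pics/side0.png

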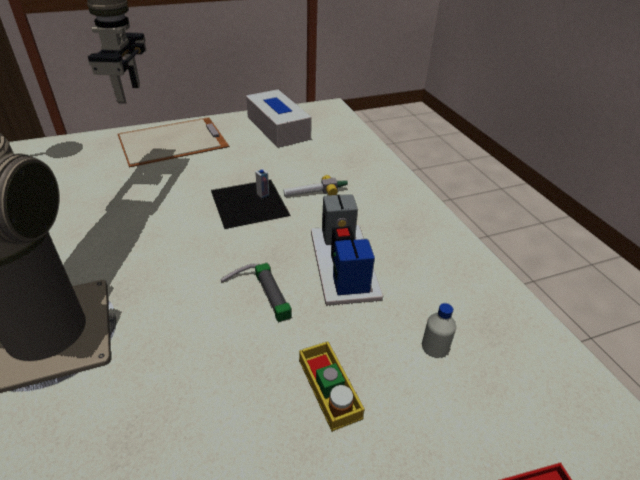

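The top view shows the photometer at about (215,320) px, turned by roughly 10°, with the block's red top at (210,322). The free bay is at (296,452), left of the cube and jar, and the cell is at (263,137). In the side view, the bay is at (362,318) and the cell at (184,261). Next I'll take closer crops and measure edges.

```bash
cat > m.py <<'E'
from h import *
p=capture('top');im=p['image']
def crop(r0,r1,c0,c1,s): return cv2.resize(cv2.cvtColor(im[r0:r1,c0:c1],cv2.COLOR_RGB2BGR),None,fx=s,fy=s,interpolation=cv2.INTER_CUBIC)
a=crop(165,265,240,400,4) #400x640
b=crop(245,285,115,155,5) #200x200
c=crop(270,320,430,530,4) #200x400
cv2.imwrite('pics/comp.png',np.vstack([a,np.hstack([b,c,np.zeros((200,40,3),np.uint8)])]))
hsv=cv2.cvtColor(im,cv2.COLOR_RGB2HSV);H,S,V=[hsv[...,i].astype(int) for i in range(3)]
def rect(name,m,z,win):
    w=np.zeros_like(m);w[win[0]:win[1],win[2]:win[3]]=1
    m=(m&w).astype(np.uint8)
    n,l,st,_=cv2.connectedComponentsWithStats(m);k=1+np.argmax(st[1:,4]);
    cs,_=cv2.findContours((l==k).astype(np.uint8),cv2.RETR_EXTERNAL,cv2.CHAIN_APPROX_NONE)
    P=np.array([onz(p,(q[0][1],q[0][0]),z)[:2] for q in cs[0]],np.float32)
    (cx,cy),(w_,h_),ang=cv2.minAreaRect(P*1000)
    M=np.argwhere(l==k).mean(0)
    print(name,'c',round(cx),round(cy),'size',round(w_),round(h_),'ang',round(ang,1),'n',st[k,4],'centroid',onz(p,M,z).round(4))
red=((H<8)|(H>172))&(S>120)&(V>60)
rect('blockred',red,.095,(190,235,300,345))
rect('bayred',red,.0056,(270,320,430,530))
rect('yellow',(H>18)&(H<34)&(S>120)&(V>70),.032,(265,325,425,535))
rect('bluetop',(H>100)&(H<130)&(S>120)&(V>110),.115,(180,250,335,400))
E
python3 m.py
```

```text
blockred c 599 -5 size 24 24 ang 78.7 n 191 centroid [ 0.5992 -0.0051  0.095 ]
bayred c 457 -246 size 40 38 ang 1.7 n 445 centroid [ 0.4573 -0.2456  0.0056]
yellow c 459 -287 size 56 145 ang 2.0 n 849 centroid [ 0.4588 -0.2873  0.032 ]
bluetop c 572 -78 size 54 30 ang 77.2 n 553 centroid [ 0.572  -0.0785  0.115 ]
```

View pics/comp.png

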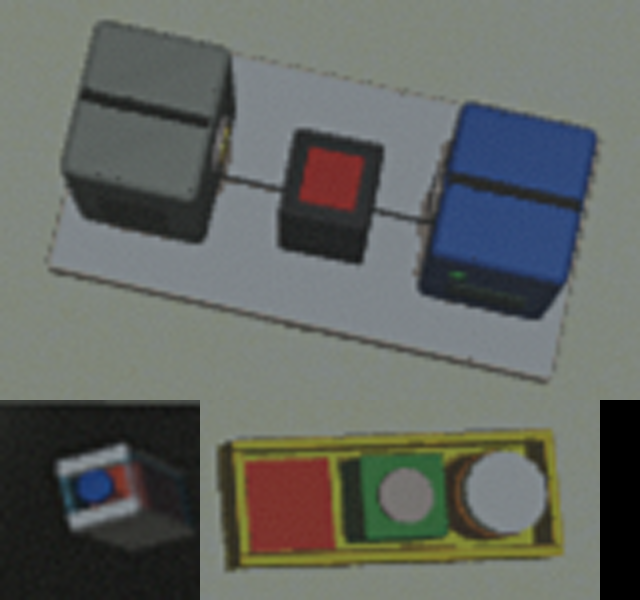

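The crop shows the cell's white strips at its upper and lower sides, so its y axis runs about 16° off image horizontal, opposite to the photometer's turn. The stopper is at about (262,134.4) px. The tower lines give the beam axis. Next I'll turn these into poses.

```bash
cat > m2.py <<'E'
from h import *
p=capture('top')
A=lambda x,y,z:onz(p,((y+.5)/4-.5+165,(x+.5)/4-.5+240),z)
B=lambda x,y,z:onz(p,((y-400+.5)/5-.5+245,(x+.5)/5-.5+115),z)
yaw=lambda d:np.degrees(np.arctan2(-d[0],d[1])) # yaw of a +y axis
g=A(145,108,.115);b=A(515,192.5,.115)
print('grey',g,'blue',b,'mid',(g+b)/2,'len',np.linalg.norm(g-b),'yaw',yaw(g-b))
l0=A(225,177,.015);l1=A(430,220,.015);print('base line',(l0+l1)/2,yaw(l0-l1), np.linalg.norm(l0-l1))
gc=[A(x,y,.115) for x,y in((97,20),(230,48),(200,195),(65,165))];bc=[A(x,y,.115) for x,y in((465,102),(597,130),(567,283),(432,252))]
print('tower ctrs',np.mean(gc,0),np.mean(bc,0),'mid',(np.mean(gc,0)+np.mean(bc,0))/2)
bt=[A(x,y,.095) for x,y in((297,130),(383,145),(370,208),(285,196))];print('block',np.mean(bt,0))
c=[B(x,y,.07) for x,y in((60,467),(128,447),(138,505),(72,527))]
print('cell',np.mean(c,0),'yaw',yaw(c[0]-c[1]),yaw(c[3]-c[2]),[np.linalg.norm(c[i]-c[(i+1)%4]).round(3) for i in range(4)],'stopper',B(97,487,.075))
s=capture('side')
hsv=cv2.cvtColor(s['image'],cv2.COLOR_RGB2HSV)
def sc(name,m,w,z):
    k=np.zeros(m.shape,bool);k[w[0]:w[1],w[2]:w[3]]=1
    q=np.argwhere(m&k);print(name,len(q),onz(s,q.mean(0),z))
H,S,V=[hsv[...,i].astype(int) for i in range(3)]
red=((H<8)|(H>172))&(S>120)&(V>60)
sc('side bay',red,(345,385,300,345),.0056)
sc('side stopper',(H>95)&(H<130)&(S>100),(160,190,250,275),.073)
sc('side blocktop(partly hid)',red,(220,245,325,360),.095)
E
python3 m2.py
```

```text
grey [0.62477033 0.07420217 0.115     ] blue [ 0.58898171 -0.08228546  0.115     ] mid [ 0.60687602 -0.00404164  0.115     ] len 0.16052789066402076 yaw -12.881966258403514
base line [ 0.60765737 -0.00468222  0.015     ] -11.805147921914468 0.09778362124394276
tower ctrs [0.62540992 0.07292685 0.115     ] [ 0.58951287 -0.08241444  0.115     ] mid [ 0.60746139 -0.00474379  0.115     ]
block [ 0.6030345  -0.00619693  0.095     ]
cell [0.50955102 0.32008974 0.07      ] yaw 17.111472689954226 19.163033581735466 [np.float64(0.024), np.float64(0.021), np.float64(0.024), np.float64(0.022)] stopper [0.50871299 0.31934602 0.075     ]
side bay 230 [ 0.45755083 -0.23495657  0.0056    ]
side stopper 21 [0.50745821 0.30948995 0.073     ]
side blocktop(partly hid) 97 [ 0.59825152 -0.00231379  0.095     ]
```

>>> jog_arm --commands '[0.64,-1,0,0,0,-0.11,-1,0.64,-1,0,0,0,-0.11,-1,0.64,-1,0,0,0,-0.11,-1,0.64,-1,0,0,0,-0.11,-1,0.64,-1,0,0,0,-0.11,-1,0.64,-1,0,0,0,-0.11,-1,0.64,-1,0,0,0,-0.11,-1,0.64,-1,0,0,0,-0.11,-1,0.64,-1,0,0,0,-0.11,-1]'

```text
t: 2.0
tool_pos: [0.3905, 0.3026, 0.2189]
orientation: [0.517, 0.856, 0.0, 0.0]
contact_force: [0.5, 0.8, -0.7]
grip_width: 1.002
gripper_force: 0.0
```

>>> jog_arm --commands '[0.64,-1,0,0,0,-0.11,-1,0.64,-1,0,0,0,-0.11,-1,0.64,-1,0,0,0,-0.11,-1,0.64,-1,0,0,0,-0.11,-1,0.64,-1,0,0,0,-0.11,-1,0.64,-1,0,0,0,-0.11,-1,0.64,-1,0,0,0,-0.11,-1,0.64,-1,0,0,0,-0.11,-1,0.64,-1,0,0,0,-0.11,-1]'

```text
t: 2.75
tool_pos: [0.5499, 0.0539, 0.2182]
orientation: [0.776, 0.631, -0.0, -0.0]
contact_force: [0.3, 0.5, -0.4]
grip_width: 0.998
gripper_force: 0.0
```

>>> jog_arm --commands '[0.2,-0.236,0,0,0,0,-1,0.2,-0.236,0,0,0,0,-1,0.2,-0.236,0,0,0,0,-1,0.2,-0.236,-0.15,0,0,0,-1,0.2,-0.236,-0.3,0,0,0,-1,0.2,-0.236,-0.4,0,0,0,-1,0.2,-0.236,-0.4,0,0,0,-1]'

```text
t: 3.33
tool_pos: [0.594, -0.0012, 0.1115]
orientation: [0.774, 0.633, -0.004, -0.004]
contact_force: [-1.0, 0.1, -0.9]
grip_width: 0.998
gripper_force: 0.0
```

```bash
python3 - <<'E'
from h import *
a=capture('side');b=capture('top')
x=cv2.resize(a['image'][150:310,270:430],(480,480),interpolation=2);y=cv2.resize(b['image'][130:290,240:345],(315,480),interpolation=2)
cv2.imwrite('pics/g1.png',np.hstack([x,y])[...,::-1]);print(arm.sense()['tool_pos'])
E
```

```text
[ 0.59808062 -0.00218742  0.11827837]
```

View pics/g1.png

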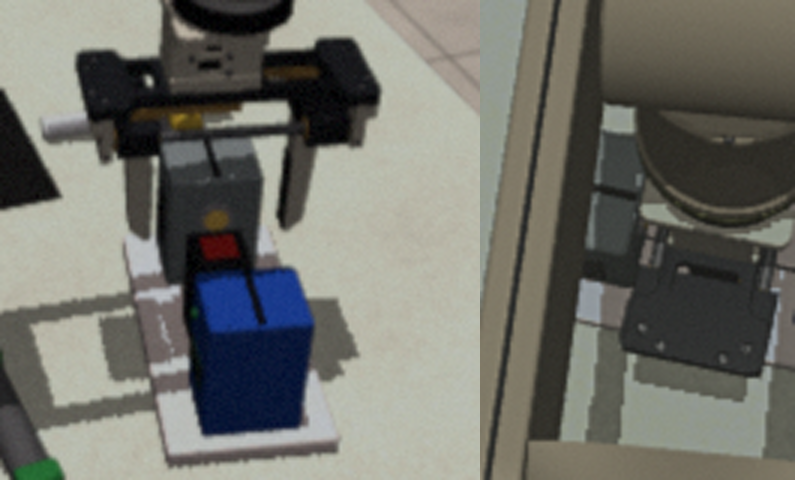

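The fingers straddle the block on its ±x sides, above the red top. Next I'll descend and grip.

>>> jog_arm --commands '[0,0,-0.1,0,0,0,-1,0,0,-0.2,0,0,0,-1,0,0,-0.25,0,0,0,-1,0,0,-0.25,0,0,0,-1,0,0,-0.25,0,0,0,0,0,0,-0.25,0,0,0,0.3,0,0,-0.25,0,0,0,0.6,0,0,-0.25,0,0,0,1,0,0,-0.25,0,0,0,1,0,0,-0.25,0,0,0,1,0,0,-0.25,0,0,0,1,0,0,-0.25,0,0,0,1]' --grip_force 20

```text
t: 4.43
tool_pos: [0.5991, -0.0045, 0.0562]
orientation: [0.775, 0.632, -0.0, -0.0]
contact_force: [-0.1, 0.3, -1.3]
grip_width: 0.478
gripper_force: 0.0
```

>>> jog_arm --commands '[0,0,0,0,0,0,1,0,0,0,0,0,0,1,0,0,0,0,0,0,1,0,0,0,0,0,0,1,0,0,0,0,0,0,1]'

```text
t: 4.85
tool_pos: [0.599, -0.0045, 0.0561]
orientation: [0.775, 0.632, -0.0, -0.0]
contact_force: [-1.1, -0.2, 1.6]
grip_width: 0.43
gripper_force: 20.0
```

>>> jog_arm --commands '[0,0,0.1,0,0,0,1,0,0,0.25,0,0,0,1,0,0,0.4,0,0,0,1,0,0,0.52,0,0,0,1,0,0,0.52,0,0,0,1]'

```text
t: 5.27
tool_pos: [0.603, -0.0047, 0.1944]
orientation: [0.775, 0.632, 0.004, 0.004]
contact_force: [0.7, -0.3, -1.4]
grip_width: 0.428
gripper_force: 20.0
```

>>> jog_arm --commands '[-0.06,-0.1,0,0,0,0.01,1,-0.14,-0.23,0,0,0,0.02,1,-0.22,-0.37,0,0,0,0.03,1,-0.3,-0.51,0,0,0,0.038,1,-0.38,-0.65,0,0,0,0.038,1,-0.46,-0.79,0,0,0,0.038,1,-0.53,-0.9,0,0,0,0.038,1,-0.566,-0.958,0,0,0,0.038,1,-0.566,-0.958,0,0,0,0.038,1,-0.566,-0.958,-0.1,0,0,0.038,1,-0.566,-0.958,-0.2,0,0,0.038,1,-0.566,-0.958,-0.2,0,0,0.038,1]'

```text
t: 6.27
tool_pos: [0.4546, -0.2414, 0.13]
orientation: [0.694, 0.72, -0.001, -0.005]
contact_force: [-0.4, 0.7, -4.2]
grip_width: 0.432
gripper_force: 20.0
```

```bash
python3 - <<'E'
from h import *
a=capture('side');b=capture('top')
x=cv2.resize(a['image'][270:450,240:420],(480,480),interpolation=2);y=cv2.resize(b['image'][230:350,420:540],(320,320),interpolation=2);y=np.vstack([y,np.zeros((160,320,3),np.uint8)])
cv2.imwrite('pics/g2.png',np.hstack([x,y])[...,::-1]);s=arm.sense();print(s['tool_pos'],s['orientation'],s['grip_width'])
for q,e in((a,'side'),(b,'top')):
  for z in look_for(q,'zero_block')[:1]: print(e,z)
E
```

```text
[ 0.45669444 -0.24259871  0.13468954] [ 6.94249798e-01  7.19731448e-01 -2.41544831e-04 -1.95016312e-03] 0.42607808476214143
side {'centre': [321.9, 323.1], 'p': 0.59}
top {'centre': [291.5, 459.4], 'p': 0.86}
```

View pics/g2.png

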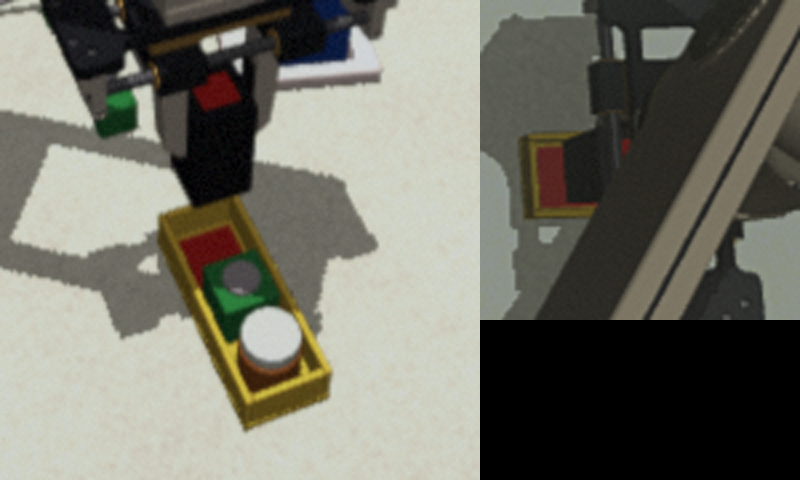

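The block hangs upright over the bay, with its red top at about (304,322) in the side view. The cube and jar are standing. I'll check the block's offset from the TCP using the red top.

```bash
python3 - <<'E'
from h import *
a=capture('side');tp=arm.sense()['tool_pos'];print(tp)
hsv=cv2.cvtColor(a['image'],cv2.COLOR_RGB2HSV);H,S,V=[hsv[...,i].astype(int) for i in range(3)]
m=((H<8)|(H>172))&(S>120)&(V>60)
for w,z in(((290,318,300,340),tp[2]+.039),((340,385,295,350),.0056)):
    k=np.zeros(m.shape,bool);k[w[0]:w[1],w[2]:w[3]]=1;q=np.argwhere(m&k)
    P=np.array([onz(a,r,z) for r in q]);print(len(q),P.mean(0),P.min(0),P.max(0),q.min(0),q.max(0))
E
```

```text
[ 0.45869467 -0.2441137   0.1377817 ]
155 [ 0.45892102 -0.24350771  0.1767817 ] [ 0.44619398 -0.25424919  0.1767817 ] [ 0.46989737 -0.2301328   0.1767817 ] [294 315] [307 332]
230 [ 0.4578054  -0.23481801  0.0056    ] [ 0.4411325  -0.25813275  0.0056    ] [ 0.47704209 -0.22130789  0.0056    ] [355 308] [376 329]
```

>>> jog_arm --commands '[0,0.003,-0.08,0,0,0,1,0,0.003,-0.16,0,0,0,1,0,0.003,-0.22,0,0,0,1,0,0.003,-0.26,0,0,0,1,0,0.003,-0.3,0,0,0,1,0,0.003,-0.33,0,0,0,1,0,0.003,-0.35,0,0,0,1,0,0.003,-0.35,0,0,0,1,0,0.003,-0.35,0,0,0,1]'

```text
t: 7.27
tool_pos: [0.4578, -0.2433, 0.049]
orientation: [0.694, 0.72, 0.0, 0.0]
contact_force: [-0.0, 0.5, -2.9]
grip_width: 0.428
gripper_force: 20.0
```

>>> jog_arm --commands '[0,0,-0.005,0,0,0,1,0,0,-0.01,0,0,0,1,0,0,-0.01,0,0,0,1,0,0,-0.01,0,0,0,0.1,0,0,-0.01,0,0,0,0,0,0,-0.01,0,0,0,-0.3,0,0,-0.01,0,0,0,-0.6,0,0,-0.01,0,0,0,-0.6,0,0,-0.01,0,0,0,-0.6,0,0,0.1,0,0,0,-0.6,0,0,0.25,0,0,0,-0.6,0,0,0.4,0,0,0,-0.6]'

```text
t: 8.27
tool_pos: [0.4563, -0.2424, 0.1485]
orientation: [0.694, 0.72, -0.0, -0.002]
contact_force: [0.8, -0.9, -0.2]
grip_width: 0.8
gripper_force: 0.0
```

>>> jog_arm --commands '[0,0,0.2,0,0,0,-0.6,0.1,0.2,0.3,0,0,0.02,0,0.1,1,0.3,0,0,0.02,0,0.1,1,0.3,0,0,0.02,0,0.1,1,0.3,0,0,0.02,0,0.1,1,0.3,0,0,0.02,0,0.1,1,0.3,0,0,0.02,0,0.1,1,0.3,0,0,0.02,0,0.1,1,0.3,0,0,0.02,0,0.1,1,0.3,0,0,0.02,0]'

```text
t: 9.1
tool_pos: [0.4826, 0.007, 0.2236]
orientation: [0.647, 0.762, -0.0, 0.0]
contact_force: [-0.1, -0.7, -0.4]
grip_width: 0.499
gripper_force: 0.0
```

>>> jog_arm --commands '[0,0.8,0,0,0,0.024,0,0,0.8,0,0,0,0.024,0,0,0.8,0,0,0,0.024,0,0,0.8,0,0,0,0.024,0,0,0.8,0,0,0,0.024,0,0,0.8,0,0,0,0.024,0,0,0.8,0,0,0,0.024,0,0,0.8,0,0,0,0.024,0]'

```text
t: 9.77
tool_pos: [0.483, 0.2051, 0.2232]
orientation: [0.589, 0.808, -0.001, 0.0]
contact_force: [-0.2, 0.3, -0.2]
grip_width: 0.501
gripper_force: 0.0
```

```bash
python3 - <<'E'
from h import *
a=capture('side');b=capture('top');s=arm.sense();print(s['tool_pos'],s['orientation'],s['grip_width'])
x=cv2.resize(a['image'][300:440,260:400],(280,280),interpolation=2)
y=cv2.resize(b['image'][265:335,425:535],(440,280),interpolation=2)
u=cv2.resize(a['image'][140:215,225:295],(280,300),interpolation=2);v=cv2.resize(b['image'][235:295,110:198],(440,300),interpolation=2)
cv2.imwrite('pics/g3.png',np.vstack([np.hstack([x,y]),np.hstack([u,v])])[...,::-1])
hsv=cv2.cvtColor(b['image'],cv2.COLOR_RGB2HSV);H,S,V=[hsv[...,i].astype(int) for i in range(3)]
m=((H<8)|(H>172))&(S>120)&(V>60);m[:260]=0;m[325:]=0;m[:,:430]=0;m[:,540:]=0
q=np.argwhere(m);print('block top',len(q),onz(b,q.mean(0),.085))
# side: expected positions of cell top edges
for q in((.5095,.320,.07),(.5095,.320,.075),(.5095,.320,0)): print(proj(a,q),proj(b,q))
E
```

```text
[0.48309323 0.20478643 0.22346597] [ 5.89684363e-01  8.07633721e-01 -3.34964718e-04  1.12227278e-04] 0.5003733181641165
block top 208 [ 0.45689773 -0.24324031  0.085     ]
(np.float64(172.19014263311303), np.float64(261.8785480950179)) (np.float64(261.91694697277984), np.float64(134.5534137716251))
(np.float64(170.52378172640636), np.float64(261.78201605734597)) (np.float64(261.5452239265821), np.float64(133.6474210222695))
(np.float64(194.6385411807694), np.float64(263.1789804596728)) (np.float64(266.7520177497192), np.float64(146.33782991513817))
```

View pics/g3.png

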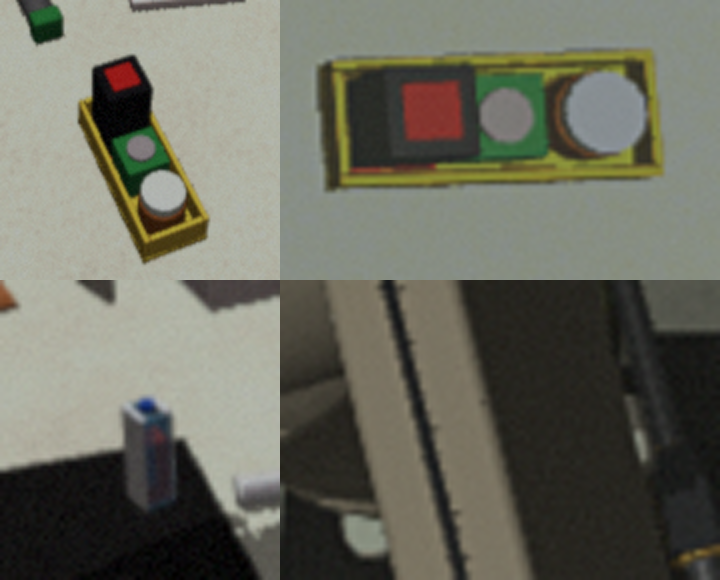

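The block stands upright in the free bay, measured at (0.457, -0.243), with the cube and jar in place. The stopper is at (171,262) in the side view, which matches its predicted pixel.

>>> jog_arm --commands '[0.105,0.459,0,0,0,0,-0.2,0.105,0.459,0,0,0,0,-0.2,0.105,0.459,0,0,0,0,-0.2,0.105,0.459,0,0,0,0,-0.2,0.105,0.459,-0.15,0,0,0,-0.2,0.105,0.459,-0.3,0,0,0,-0.2,0.105,0.459,-0.45,0,0,0,-0.2,0.105,0.459,-0.53,0,0,0,-0.2,0.105,0.459,-0.53,0,0,0,-0.2,0.105,0.459,-0.53,0,0,0,-0.2]'

```text
t: 10.7
tool_pos: [0.5085, 0.3196, 0.0903]
orientation: [0.589, 0.808, -0.001, -0.001]
contact_force: [0.4, 0.4, 0.5]
grip_width: 0.599
gripper_force: 0.0
```

```bash
python3 - <<'E'
from h import *
a=capture('side');s=arm.sense();tp=s['tool_pos'];print(tp,s['orientation'],s['grip_width'])
I=a['image'].copy()
x=cv2.resize(I[110:210,210:310],(600,600),interpolation=2)
q=proj(a,tp);print(q)
c=(int((q[1]-210)*6+3),int((q[0]-110)*6+3));cv2.circle(x,c,3,(255,0,255),-1)
cv2.imwrite('pics/g4.png',x[...,::-1])
E
```

```text
[0.5099338  0.32063402 0.09252063] [5.89343398e-01 8.07882463e-01 4.38797267e-04 3.03857119e-04] 0.5953915241741549
(np.float64(164.46570262199103), np.float64(261.53821020984014))
```

View pics/g4.png

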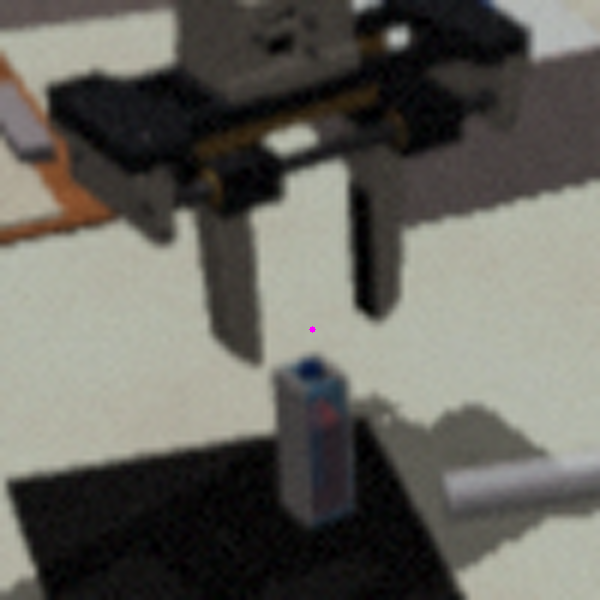

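The TCP projects to (164.5,261.5), straight above the stopper. The fingers line up with the white faces, and the flowmeter is clear of them. Next I'll descend and grip.

>>> jog_arm --commands '[0,0,-0.08,0,0,0,-0.2,0,0,-0.16,0,0,0,-0.2,0,0,-0.24,0,0,0,-0.2,0,0,-0.288,0,0,0,-0.2,0,0,-0.288,0,0,0,-0.2,0,0,-0.288,0,0,0,0.2,0,0,-0.288,0,0,0,0.35,0,0,-0.288,0,0,0,0.4,0,0,-0.288,0,0,0,0.45,0,0,-0.288,0,0,0,0.5,0,0,-0.288,0,0,0,1,0,0,-0.288,0,0,0,1]' --grip_force 12

```text
t: 11.75
tool_pos: [0.5093, 0.3218, 0.0199]
orientation: [0.589, 0.808, 0.0, 0.0]
contact_force: [-1.8, -0.5, 5.1]
grip_width: 0.261
gripper_force: 11.9
```

>>> jog_arm --commands '[0,0,0,0,0,0,1,0,0,0,0,0,0,1,0,0,0,0,0,0,1,0,0,0,0,0,0,1]'

```text
t: 12.08
tool_pos: [0.5093, 0.3218, 0.0199]
orientation: [0.589, 0.808, 0.0, 0.0]
contact_force: [-0.7, -0.9, 5.4]
grip_width: 0.258
gripper_force: 11.9
```

>>> jog_arm --commands '[0,0,0.1,0,0,0,1,0,0,0.25,0,0,0,1,0,0,0.4,0,0,0,1,0,0,0.55,0,0,0,1,0,0,0.7,0,0,0,1,0,0,0.8,0,0,0,1,0,0,0.8,0,0,0,1]'

```text
t: 12.67
tool_pos: [0.5117, 0.3231, 0.227]
orientation: [0.589, 0.808, 0.005, 0.002]
contact_force: [0.8, -0.1, -0.2]
grip_width: 0.257
gripper_force: 11.9
```

>>> jog_arm --commands '[0.03,-0.1,0,0,0,-0.01,1,0.07,-0.22,0,0,0,-0.02,1,0.11,-0.34,0,0,0,-0.03,1,0.15,-0.46,0,0,0,-0.04,1,0.19,-0.58,0,0,0,-0.05,1,0.23,-0.7,0,0,0,-0.06,1,0.27,-0.82,0,0,0,-0.07,1,0.3,-0.92,0,0,0,-0.08,1,0.32,-1,0,0,0,-0.084,1,0.32,-1,0,0,0,-0.084,1]'

```text
t: 13.5
tool_pos: [0.5891, 0.0676, 0.2177]
orientation: [0.781, 0.625, -0.001, 0.0]
contact_force: [-0.6, -0.4, -0.2]
grip_width: 0.26
gripper_force: 11.9
```

>>> jog_arm --commands '[0.03,-0.13,0,0,0,0,1,0.06,-0.25,0,0,0,0,1,0.072,-0.298,0,0,0,0,1,0.072,-0.298,-0.1,0,0,0,1,0.072,-0.298,-0.16,0,0,0,1,0.072,-0.298,-0.16,0,0,0,1,0.072,-0.298,-0.16,0,0,0,1]'

```text
t: 14.08
tool_pos: [0.6056, -0.0021, 0.1775]
orientation: [0.779, 0.627, -0.001, -0.001]
contact_force: [-0.1, -0.1, 0.3]
grip_width: 0.26
gripper_force: 11.9
```

```bash
python3 - <<'E'
from h import *
a=capture('side');s=arm.sense();tp=s['tool_pos'];print(tp,s['orientation'],s['grip_width'])
x=cv2.resize(a['image'][150:310,270:430],(600,600),interpolation=2)
for d in (-.0199,.0501):
    q=proj(a,tp+[0,0,d]);print(q);cv2.circle(x,(int((q[1]-269.5)*3.75),int((q[0]-149.5)*3.75)),3,(255,0,255),-1)
cv2.imwrite('pics/g5.png',x[...,::-1])
E
```

```text
[ 0.60654738 -0.00219323  0.17908202] [ 7.78892784e-01  6.27156927e-01 -2.54936437e-04 -3.93127590e-04] 0.2600432208506989
(np.float64(206.32357848159506), np.float64(348.26237100697705))
(np.float64(176.9596274351258), np.float64(350.6715172940283))
```

View pics/g5.png

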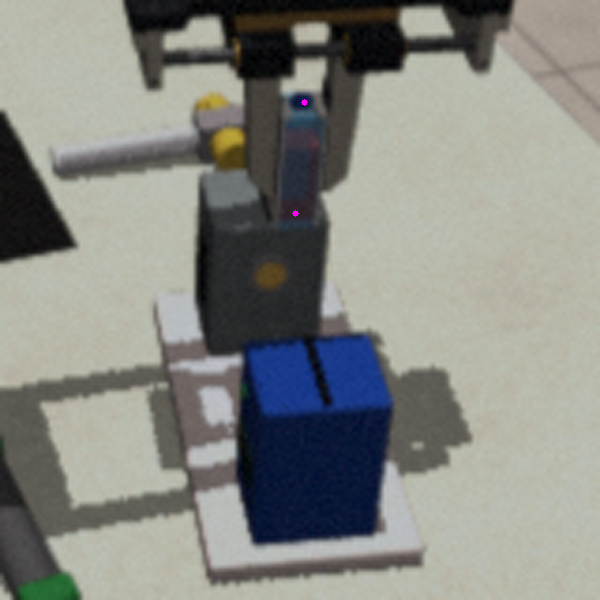

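The cell hangs upright between the fingers, with its predicted axis points (177,351) and (206,348) on it, and it sits over the gap. Next I'll lower it into the beam.

>>> jog_arm --commands '[0,-0.008,-0.06,0,0,0,1,0,-0.008,-0.14,0,0,0,1,0,-0.008,-0.22,0,0,0,1,0,-0.008,-0.3,0,0,0,1,0,-0.008,-0.37,0,0,0,1,0,-0.008,-0.42,0,0,0,1,0,-0.008,-0.455,0,0,0,1,0,-0.008,-0.455,0,0,0,1,0,-0.008,-0.455,0,0,0,1,0,-0.008,-0.455,0,0,0,1,0,-0.008,-0.455,0,0,0,1,0,-0.008,-0.455,0,0,0,1]'

```text
t: 15.13
tool_pos: [0.6078, -0.005, 0.0667]
orientation: [0.779, 0.627, 0.001, 0.001]
contact_force: [0.3, 0.3, -0.2]
grip_width: 0.258
gripper_force: 11.9
```

```bash
python3 - <<'E'
from h import *
a=capture('side');s=arm.sense();tp=s['tool_pos'];print(tp,s['orientation'],s['grip_width'],s['gripper_force'],s['contact_force'])
x=cv2.resize(a['image'][150:310,270:430],(600,600),interpolation=2)
B=np.array([.607,-.0045,.08]);d=np.array([np.sin(np.radians(12.5)),np.cos(np.radians(12.5)),0])
for X,c in ((tp+[0,0,.0501],(255,0,255)),(B+d*.08+[0,0,.035],(0,255,0)),(B-d*.08+[0,0,.035],(0,255,0)),(B+d*.046,(0,255,255))):
    q=proj(a,X);cv2.circle(x,(int((q[1]-269.5)*3.75),int((q[0]-149.5)*3.75)),3,c,-1)
cv2.imwrite('pics/g6.png',x[...,::-1])
E
```

```text
[ 0.60756275 -0.00502488  0.06646969] [7.79159793e-01 6.26824801e-01 5.95283651e-04 5.74884444e-04] 0.2585252029984912 11.922909021377563 [ 0.19987781  0.66596813 -0.67889902]
```

View pics/g6.png

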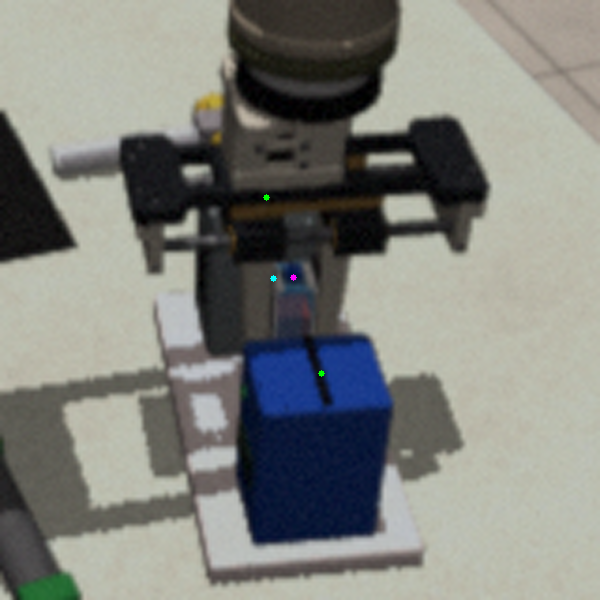

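The tower centre projects onto the blue tower's black line and the lens point onto the amber lens, so the photometer pose is right. The cell is at the beam, held at 12 N, with no outside force.

```bash
python3 -c "
from bench import arm
print(arm.job_done())"
```

```text
the job is handed in; nothing more can be done
None
```

I handed the job in at about 15 s: the zero block is packed upright in the free bay, and the cell is held still by its frosted faces, centred in the beam. The hand-in call returned no verdict.

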